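Set the filling funnel on the jar and flip its clamp lever shut

ROBOT

A 6-joint arm with a two-finger parallel gripper is mounted at the origin on the work surface. World frame = base frame: x ahead of the robot, y to its left, z up, the work surface at z = 0. Lengths are in m, angles in degrees, forces in N, time in s.
With the tool pointing down it reaches from about 0.4 to 0.825 m from the base axis. Payload 7 kg.
Tool frame: the origin (TCP) lies at the very end of the fingers, on their centre line; the grasp point (between the pads) lies 19 mm behind it; x points along the fingers, z is the direction in which the jaws open and shut, and the axes are right-handed (so a half turn about x gives the same grasp; the last joint's range is limited). The gripper opens to 88 mm and grips with 3 to 60 N. Pads are 19 mm wide; open, the fingers measure 130 mm over their backs; the gripper's body (78 mm by 193 mm) begins 47 mm behind the grasp point.
Start: joints at [89.616, 20.546, 0.682, 0, -70.136, -16.507], TCP at [0.196, 0.646, 0.227] pointing down, gripper open.
Joint ranges: [-176.03, 176.03], [-82.01, 121.73], [-58.28, 71.71], [-173.87, 95.51], [-174.79, -0.11], [-173.66, 173.66]. Speed limits (degrees/s): [136.94, 136.94, 172.46, 180, 180, 180].

INTERFACE

Orientations are given as [roll, pitch, yaw] about the fixed x, y, z axes, in that order (R = Rz(yaw) Ry(pitch) Rx(roll)).
In Python, from plant import * gives the robot as it stands.
- The arm moves only by the tool arm_command, never from a script. Its argument "commands" is one flat list of numbers, 5 for each row, row after row: the shift along the tool's x, y, z in mm, then the turn about the tool's x in degrees, then the opening in per cent of the stroke, from 0 (shut) to 100 (fully open). A call has 1 to 5 rows; each row shifts and turns the pose as measured when the row begins, along the tool's axes as they then stand; what a row does not reach is not made up. A row lasts 1/8 s, in which the tool goes at most 62.5 mm and 10.7 degrees, less where a joint would pass 70% of its speed; a pose out of reach is approached as far as the arm can. A call is refused whole if a number of a shift passes 62.5 or a number of a turn 10.7, either way. A call with a gripper value outside its range is refused whole. The fingers move at their own pace and stop on an object; the grip force is fixed at half the most. Time passes only in rows, so rows that do not move let the fingers close. It gives the time, the measured TCP pose, the force and the opening at its end, in the units of the state.
- get_obs(): the state, without advancing time (a new reading comes with each control period).
- snapshot(name): name is "scene" or "side" or "wrist"; returns a dict with "frame" (480x640x3 uint8, blue, green, red), "fov_y" (degrees; the focal length in pixels is half the picture's height over the tangent of half this angle, whatever the lens; pixels are square), "cx", "cy" (the principal point, pixels), "world_to_cam" (4x4, takes a point from world to camera coordinates). Camera axes: x right, y up, looking along -z (the intrinsics and any distortion apply to the point x, -y, -z); pixel columns grow to the right and rows downward; lengths in m; the calibration is good to about 2 mm. The wrist camera is an equidistant fisheye: a pixel r from the principal point sees the ray r / f radians off the axis. A picture is of the moment at which its call begins. There is no depth.
- close_job(): hands the job in, once; it reports no verdict.
The state is a dict: "clock": time; "joint_pos": joint angles; "qvel": joint speeds; "tau": joint torques, N m; "tool_pos": TCP position; "orientation": TCP orientation; "force": force on the tool from outside, world axes, zero at the start; "moment": the same for the moment, N m; "opening": finger opening in m.
Only numpy, scipy, OpenCV 4.12 (cv2) and the standard library are available. Lean on these libraries where they do the work, as an engineer would, in place of code of your own. Each camera call takes 0.05 s, during which the arm holds its last target. There are 200 camera calls.

TASK

The glass jar on the filling stand is ready to be filled. Slide the funnel arm down its post until the white stop disc under the funnel just rests on the jar's rim, gently, because it is glass. Then flip the clamp lever over centre, fully home alongside the arm, without forcing it against its stop, so that the arm is locked there; leave the jar standing where it is and the other things alone.

Things in the scene. Friction and masses are not known exactly. Their poses are not given: they have to be found in the camera images.
- stand: Bench filling stand, fixed: steel base plate 130 x 280 x 12 mm, upright steel post 18 mm in diameter, its top 243 mm above the counter. Origin on the post's axis at counter level. The funnel arm points along the stand's -y, the lever swings on its +x side. The plate reaches 60 mm behind the post (+y) and 220 mm before it (-y); the jar's mat is 160 mm from the post along -y.
- carriage: The sliding part: black collar 42 mm in diameter round the post (20 mm below to 40 mm above the arm's centre line), arm, and steel funnel at the arm's end. Origin on the post's axis at the arm's centre line; axes as the stand's. Only slides up and down. With the lever open, friction on the post holds it at any height: a push down of 3 to 6 N on the arm moves it and it stays where left.
- bar_top (a point): Point on the flat top of the arm, mid-way across, 85 mm from the post's axis. The arm is an aluminium bar along y, 18 mm wide and 22 mm high (this point is 11 mm above its centre line), free from 25 to 118 mm from the post; it can be pushed down here or gripped from both sides. Axes as the stand's.
- spout_tip (a point): Lower end of the funnel's spout (13 mm thick, 160 mm from the post, 67 mm below the arm's centre line; the funnel's top is 86 mm wide, 46 mm above that line). The white stop disc, 68 mm wide, 6 mm thick, is fixed on the spout, its underside 22 mm above this point give or take 6 mm (set by hand, not measured). It meets the jar's rim hard: the push rises several N within 0.5 mm.
- lever_pivot (a point): Centre of the clamp lever's upright pivot pin, beside the collar, 34 mm in x and 30 mm in y from the post's axis, 28 mm above the arm's centre line; rides with the carriage. Axes as the stand's. The lever turns about this point in a level plane.
- lever_end (a point): Point in the middle of the lever's blade, 93 mm from the pivot; the blade is a steel bar 9 mm thick, 18 mm high, ending 108 mm from the pivot. x points along the lever away from the pivot, z up; shutting turns it clockwise from above, so this point moves along its own -y. Push needed here: 1 N at first, then up to about 6 N from 0.8 to 1.4 rad.
- lever (a joint): Angle of the clamp lever (rad): 0 = wide open, 2.25 rad counter-clockwise (from above) of the arm's direction; grows clockwise; 2.25 = fully home against a hard stop, parallel to the arm beside it. The cam bites from about 0.4; its resistance fades to nothing at centre, 2.05. Past about 2.15 it goes home by itself, short of that it stays or springs back. Shut, it locks the carriage.
- jar: Empty clear glass jar, loose, standing under the spout: 56 mm in diameter, 55 mm high, mouth 42 mm wide inside; origin at the centre of its underside. It stands on a rubber mat whose top is 14 mm above the counter.
- pot0: Bystander: small clear pot filled with magenta balm, 48 mm in diameter, 26 mm high; origin under its centre.
- pot1: Bystander: a second pot of the same kind; origin under its centre.
- jar_lid: Bystander: aluminium screw lid lying open side up, 55 mm in diameter, 14 mm high; origin under its centre.
- paper_cups: Bystander: stack of paper cups, 67 mm in diameter, 98 mm high; origin under its centre.
Things that resemble listed ones, but are neither listed nor needed, are in the scene too. There is more than one size of the jar; the one meant has the size given above.

How it is judged:
By the outcome, as a careful person would: the job done as asked, in the order asked, and still so for the second after the job is handed in, with the robot touching nothing.
It also fails if it takes over 67 s, if anything falls off the work surface, if the arm or the gripper's body presses on something with over 40 N, if the wrist force passes 120 N, or if a joint passes its speed limit or range.

## Working session

There is one attempt and no reset: what is moved stays moved. The work goes in short steps, Python scripts to look and compute and a tool call to move; the robot and the scene stay as the last step left them, time stands still between calls to the robot, and variables do not carry over. Pictures are saved under pics/ and viewed, about 8 in all and at most 12, crops included, and the job is handed in when it is done.

Besides the shell and the picture viewer there is one more tool, called by a JSON object that holds its "op" and its "data", one argument or row to a line. arm_command: Moves the arm, as the interface text tells. Its arguments: {"type":"object","properties":{"commands":{"type":"array"}},"required":["commands"]}

```bash
mkdir -p pics
cat > h.py <<'E'
from plant import *
import numpy as np, cv2, pickle
def snap(n,f):
    s=snapshot(n); pickle.dump(s,open(f'pics/{f}.pkl','wb')); cv2.imwrite(f'pics/{f}.png',s['frame']); return s
def load(f): return pickle.load(open(f'pics/{f}.pkl','rb'))
def proj(s,p,fish=False):
    p=np.atleast_2d(p); c=(s['world_to_cam']@np.c_[p,np.ones(len(p))].T).T[:,:3]
    f=240/np.tan(np.radians(s['fov_y'])/2); x,y,z=c[:,0],-c[:,1],-c[:,2]
    if fish:
        r=np.hypot(x,y); k=f*np.arctan2(r,z)/np.maximum(r,1e-9)
    else: k=f/z
    return np.c_[s['cx']+k*x,s['cy']+k*y]
def ray(s,uv,fish=False):
    f=240/np.tan(np.radians(s['fov_y'])/2); a=(uv[0]-s['cx'])/f; b=(uv[1]-s['cy'])/f
    if fish:
        r=np.hypot(a,b); k=np.sin(r)/max(r,1e-9); d=np.array([a*k,-b*k,-np.cos(r)])
    else: d=np.array([a,-b,-1.])
    M=np.linalg.inv(s['world_to_cam']); return M[:3,3],M[:3,:3]@(d/np.linalg.norm(d))
def onz(s,uv,z,fish=False):
    o,d=ray(s,uv,fish); return o+d*(z-o[2])/d[2]
E
ls
python3 - <<'E'
from h import *
for n in ('scene','side','wrist'):
    s=snap(n,n+'0'); print(n,s['fov_y'],s['cx'],s['cy'],np.linalg.inv(s['world_to_cam']).round(3).tolist())
print(get_obs())
E
```

```text
h.py
pics
scene 50.129043965406794 320.2288640450523 237.80913502450136 [[0.56, -0.56, 0.61, 1.245], [0.828, 0.369, -0.422, -0.404], [0.011, 0.742, 0.67, 0.898], [0.0, 0.0, 0.0, 1.0]]
side 49.095288053373274 321.07567722104227 247.25495819610234 [[-0.894, 0.315, -0.318, 0.253], [-0.447, -0.653, 0.611, 0.679], [-0.015, 0.688, 0.725, 0.819], [0.0, 0.0, 0.0, 1.0]]
wrist 65.70646984690485 319.21155077632494 242.08487156223464 [[-0.291, 0.923, 0.252, 0.264], [-0.957, -0.281, -0.075, 0.625], [0.002, -0.263, 0.965, 0.385], [0.0, 0.0, 0.0, 1.0]]
{'clock': 0.15, 'joint_pos': array([ 8.96169999e+01,  2.05818213e+01,  6.46041574e-01, -1.25550423e-02,
       -7.01366176e+01, -1.65060423e+01]), 'qvel': array([-0.0044406 , -0.08312242,  0.15094824,  0.11108176, -0.01868098,
       -0.02640197]), 'tau': array([-1.82187607e-03, -5.83277178e+01,  2.93287414e+01,  7.00121418e+00,
        8.75399768e-03, -1.05295544e-04]), 'tool_pos': array([0.19604149, 0.64552016, 0.2258482 ]), 'orientation': array([  7.24682216,  89.92664644, -99.64649365]), 'force': array([0.7147207 , 0.22942341, 0.1158382 ]), 'moment': array([ 0.00199357, -0.00846202,  0.01257044]), 'opening': 0.08748883167143084}
```

View pics/scene0.png

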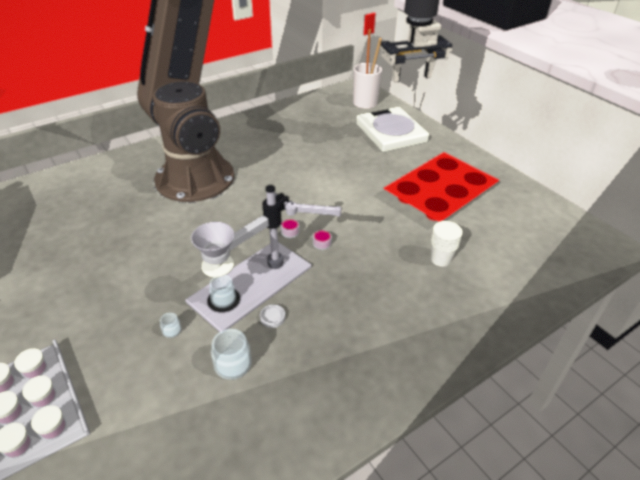

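View pics/side0.png

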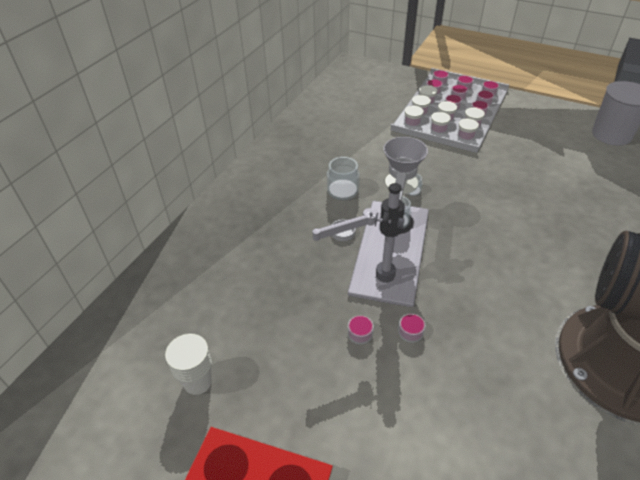

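Scene: the stand's plate spans about (187–311, 250–325). The post top is at (270,188), the funnel at (214,240), and the lever runs from (290,207) to (340,211). Candidates for the jar are the one on the mat (222,293), a smaller one (170,324) and a large one (231,353). I choose the one on the mat and will check it in an enlarged crop.

Run:
```python
from h import *
a=load('scene0')['frame'][175:385,150:350]; b=load('side0')['frame'][130:310,300:440]
cv2.imwrite('pics/c1.png',cv2.resize(a,None,fx=2.85,fy=2.85,interpolation=cv2.INTER_CUBIC))
cv2.imwrite('pics/c2.png',cv2.resize(b,None,fx=3.3,fy=3.3,interpolation=cv2.INTER_CUBIC))
A=cv2.imread('pics/c1.png');B=cv2.imread('pics/c2.png');print(A.shape,B.shape)
```

```text
(598, 570, 3) (594, 462, 3)
```

View pics/c1.png

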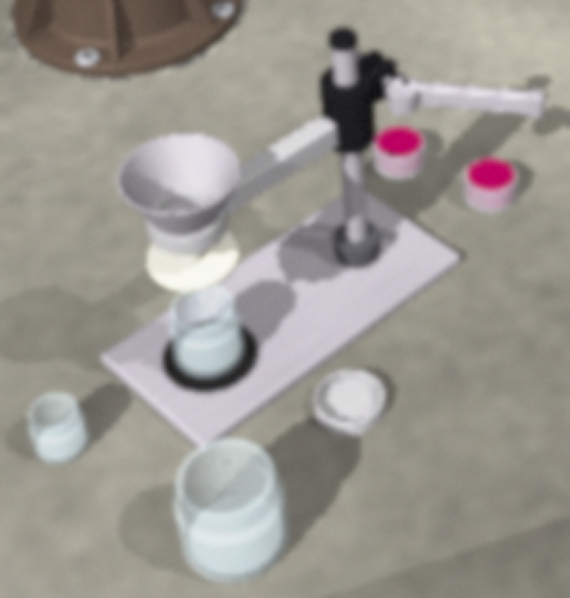

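View pics/c2.png

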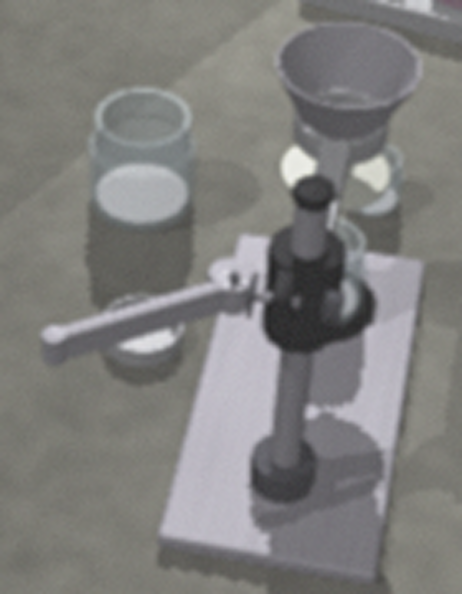

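```bash
cat > fit.py <<'E'
from h import *
from scipy.optimize import least_squares
S=load('scene0');D=load('side0')
a=lambda x,y:np.array([150+x/2.85,175+y/2.85]); b=lambda x,y:np.array([300+x/3.3,130+y/3.3])
P=lambda X,Y,Z:np.array([X,Y,Z])/1000
obs=[(S,a(103,357),P(-65,-220,12)),(S,a(207,440),P(65,-220,12)),(S,a(461,257),P(65,60,12)),(S,a(343,37),P(0,0,243)),
(D,b(240,235),P(65,-220,12)),(D,b(424,262),P(-65,-220,12)),(D,b(376,570),P(-65,60,12)),(D,b(163,537),P(65,60,12)),(D,b(314,188),P(0,0,243))]
carr=[(S,a(180,178),P(0,-160,46)),(D,b(349,64),P(0,-160,46))]
def W(p,L):
    c,s=np.cos(p[2]),np.sin(p[2]); return np.array([p[0]+c*L[0]-s*L[1],p[1]+s*L[0]+c*L[1],L[2]])
def res(p):
    r=[proj(s,W(p,L))[0]-uv for s,uv,L in obs]+[proj(s,W(p,L+[0,0,p[3]]))[0]-uv for s,uv,L in carr]
    return np.concatenate(r)
if __name__=='__main__':
    best=min((least_squares(res,[.6,0,y,.17],loss='soft_l1') for y in np.arange(0,6.3,.7)),key=lambda r:r.cost)
    p=best.x; print(p.round(4),np.degrees(p[2])); print(res(p).reshape(-1,2).round(1).tolist())
    h=p[3]
    for sy in (30,-30):
        piv=np.array([34,sy,0]);d=np.array([np.sin(2.25),-np.cos(2.25),0])
        for s,n,i in ((S,'scene',a),(D,'side',b)):
            for q,nm in((piv,'piv'),(piv+d*108,'end')):
                uv=proj(s,W(p,P(*q)+[0,0,h+.037]))[0]
                k,o=(2.85,(150,175)) if n=='scene' else (3.3,(300,130))
                print(sy,n,nm,((uv-o)*k).round())
    # discs etc.
    for L,nm in ((P(0,-160,14),'jar0'),(P(0,-160,69),'jarrim'),(P(0,-160,0)+[0,0,h-.045],'disc')):
        print(nm,W(p,L).round(4),((proj(S,W(p,L))[0]-[150,175])*2.85).round(),((proj(D,W(p,L))[0]-[300,130])*3.3).round())
    np.save('p.npy',p)
E
python3 fit.py
```

```text
[0.4549 0.0117 0.2286 0.158 ] 13.097392336689596
[[-0.8, -1.3], [-0.7, 1.2], [0.2, -1.7], [0.3, -1.4], [-0.8, -1.7], [0.1, -1.6], [0.5, 1.2], [-1.5, -0.6], [0.4, -0.7], [0.4, -1.1], [-0.6, 0.6]]
30 scene piv [406.  85.]
30 scene end [546.  92.]
30 side piv [235. 283.]
30 side end [ 48. 348.]
-30 scene piv [349. 121.]
-30 scene end [493. 128.]
-30 side piv [253. 210.]
-30 side end [ 76. 270.]
jar0 [ 0.4912 -0.1441  0.014 ] [212. 353.] [318. 299.]
jarrim [ 0.4912 -0.1441  0.069 ] [204. 305.] [326. 237.]
disc [ 0.4912 -0.1441  0.113 ] [197. 265.] [332. 185.]
```

The fit is good (residuals about 1.5 px) and the lever pose matches the description with the pivot at (+34,+30). Jar choice confirmed by the crop: the one on the mat directly under the spout, with the smaller and the larger one standing off the plate.

```bash
cat > mv.py <<'E'
from h import *
from fit import W
from scipy.spatial.transform import Rotation as Ro
p=np.load('p.npy'); p[3]=np.load('h.npy') if __import__('os').path.exists('h.npy') else p[3]
def pose():
    o=get_obs(); return o, np.array(o['tool_pos']), Ro.from_euler('xyz',o['orientation'],degrees=True).as_matrix()
def jaw(R): return np.degrees(np.arctan2(R[1,2],R[0,2]))
def plan(wps,open_=0,step=60,t=None,R=None):
    """wps: list of (xyz, jaw yaw deg or None); prints rows"""
    if t is None: o,t,R=pose()
    t=t.copy()
    for x,y in wps:
        d=np.array(x)-t; tot=0 if y is None else (y-jaw(R)+180)%360-180
        n=int(max(1,np.ceil(np.abs(R.T@d*1000).max()/step),np.ceil(np.linalg.norm(d)*1000/step),np.ceil(abs(tot)/10.5)))
        for i in range(n):
            sh=(R.T@(d/n))*1000; a=-tot/n   # tool x is down
            print(*sh.round(1),round(a,1),open_,sep=', ')
            R=R@Ro.from_euler('x',a,degrees=True).as_matrix(); t=t+d/n
        print('#',t.round(4),round(jaw(R),1))
    return t,R
E
python3 - <<'E'
from mv import *
o,t,R=pose(); print(R.round(3),jaw(R),o['joint_pos'].round(1),o['opening'])
b=W(p,np.array([0,-.085,p[3]+.011]));print('bartop',b, 'yaw',np.degrees(p[2]))
plan([([.45,.35,.29],13.1),([b[0],b[1],.27],13.1)])
E
```

```text
[[-0.     0.957 -0.291]
 [-0.001 -0.291 -0.957]
 [-1.     0.     0.001]] -106.89332169219753 [ 89.6  20.6   0.6  -0.  -70.1 -16.5] 0.08748883167143084
bartop [ 0.47416372 -0.07107342  0.16896854] yaw 13.097392336689596
-5.3, 27.4, 17.4, -10.0, 0
-5.3, 24.0, 21.9, -10.0, 0
-5.3, 19.8, 25.7, -10.0, 0
-5.3, 15.0, 28.8, -10.0, 0
-5.3, 9.8, 31.0, -10.0, 0
-5.3, 4.3, 32.2, -10.0, 0
-5.3, -1.4, 32.4, -10.0, 0
-5.3, -7.0, 31.7, -10.0, 0
-5.3, -12.4, 30.0, -10.0, 0
-5.3, -17.4, 27.4, -10.0, 0
-5.3, -21.9, 24.0, -10.0, 0
-5.3, -25.7, 19.8, -10.0, 0
# [0.45 0.35 0.29] 13.1
2.6, -51.9, -9.0, -0.0, 0
2.6, -51.9, -9.0, -0.0, 0
2.6, -51.9, -9.0, -0.0, 0
2.6, -51.9, -9.0, -0.0, 0
2.6, -51.9, -9.0, -0.0, 0
2.6, -51.9, -9.0, -0.0, 0
2.6, -51.9, -9.0, -0.0, 0
2.6, -51.9, -9.0, -0.0, 0
# [ 0.4742 -0.0711  0.27  ] 13.1
```

Run:
```python
from mv import *
b=W(p,np.array([0,-.085,p[3]+.011]))
plan([([.43,.3,.29],-166.9),([b[0],b[1],.27],-166.9)],step=58)
```

```text
-8.0, 40.5, 32.8, 7.5, 0
-8.0, 44.5, 27.3, 7.5, 0
-8.0, 47.7, 21.2, 7.5, 0
-8.0, 50.0, 14.8, 7.5, 0
-8.0, 51.5, 8.2, 7.5, 0
-8.0, 52.1, 1.4, 7.5, 0
-8.0, 51.9, -5.4, 7.5, 0
-8.0, 50.7, -12.2, 7.5, 0
# [0.43 0.3  0.29] -166.9
2.9, 53.1, 5.9, -0.0, 0
2.9, 53.1, 5.9, -0.0, 0
2.9, 53.1, 5.9, -0.0, 0
2.9, 53.1, 5.9, -0.0, 0
2.9, 53.1, 5.9, -0.0, 0
2.9, 53.1, 5.9, -0.0, 0
2.9, 53.1, 5.9, -0.0, 0
# [ 0.4742 -0.0711  0.27  ] -166.9
```

{"op": "arm_command", "data": {
  "commands": [-20,40,33,7.5,0,-12,44,27,7.5,0,-8,48,21,7.5,0,-8,50,15,7.5,0,-8,51,8,7.5,0]
}}

```text
clock: 0.78
tool_pos: [0.3414, 0.4249, 0.2804]
orientation: [46.8, 89.6, -98.5]
force: [1.0, 0.5, 0.6]
opening: 0.0433
```

{"op": "arm_command", "data": {
  "commands": [-8,52,1,7.5,0,-8,52,-5,7.5,0,0,51,-12,7.5,0,0,0,0,0,0]
}}

```text
clock: 1.27
tool_pos: [0.4295, 0.286, 0.2986]
orientation: [76.2, 89.6, -92.6]
force: [0.3, 1.0, -0.9]
opening: 0.0038
```

Run:
```python
from mv import *
o,t,R=pose(); print(t,jaw(R),o['joint_pos'].round(1),o['opening'],o['force'],o['clock'])
b=W(p,np.array([0,-.085,p[3]+.011]))
plan([([b[0],b[1],.28],-166.9)],step=58)
```

```text
[0.42946497 0.28596846 0.29861243] -168.80104851896022 [ 55.6   3.2 -12.3   0.2 -74.9 -44.5] 0.0038109104050037335 [ 0.32797399  0.97041918 -0.86793092] 1.275
3.0, 51.3, 3.6, -0.3, 0
3.0, 51.2, 3.9, -0.3, 0
3.0, 51.2, 4.1, -0.3, 0
3.0, 51.2, 4.4, -0.3, 0
3.0, 51.2, 4.6, -0.3, 0
3.0, 51.2, 4.9, -0.3, 0
3.0, 51.1, 5.1, -0.3, 0
# [ 0.4742 -0.0711  0.28  ] -166.9
```

{"op": "arm_command", "data": {
  "commands": [2,51,4,-0.3,0,2,51,4,-0.3,0,2,51,4,-0.3,0,2,51,4,-0.3,0,2,51,5,-0.3,0]
}}

```text
clock: 1.9
tool_pos: [0.4616, 0.0299, 0.2889]
orientation: [69.0, 89.7, -97.6]
force: [1.2, -0.1, 0.3]
opening: 0.0003
```

{"op": "arm_command", "data": {
  "commands": [0,51,5,-0.3,0,0,51,5,-0.3,0,0,0,0,0,0]
}}

```text
clock: 2.28
tool_pos: [0.4758, -0.0756, 0.2891]
orientation: [63.6, 89.7, -102.3]
force: [-0.4, -0.1, -0.2]
opening: 0.0002
```

Run:
```python
from mv import *
o,t,R=pose(); print(t,jaw(R),o['joint_pos'].round(1),o['opening'],o['force'],o['clock'])
b=W(p,np.array([0,-.085,p[3]+.011]))
plan([([b[0],b[1],.2],-166.9)],step=30)
s=snap('wrist','wrist1')
```

```text
[ 0.47578514 -0.0755713   0.28905417] -165.95642019416923 [ 14.7  -0.2 -17.    0.3 -73.3  -0.7] 0.00020923427708599112 [-0.35414352 -0.09380302 -0.16962742] 2.275
29.7, -1.7, 0.1, 0.3, 0
29.7, -1.7, 0.1, 0.3, 0
29.7, -1.7, 0.1, 0.3, 0
# [ 0.4742 -0.0711  0.2   ] -166.9
```

View pics/wrist1.png

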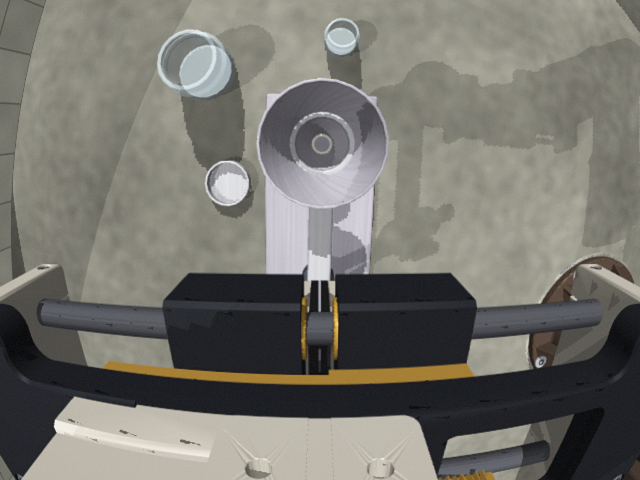

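Wrist view: the funnel is at (322,143), the arm runs straight down the middle at column 320 to the closed fingertips at (320,300), and the lid is at (228,183). The alignment is good. I'll check the fit numerically with this image.

Run:
```python
from mv import *
s=load('wrist1')
for L in ([0,-.16,p[3]+.046],[.043,-.16,p[3]+.046],[0,-.203,p[3]+.046],[.065,-.22,.012],[-.065,-.22,.012],[0,-.13,p[3]+.011]):
    print(L,proj(s,W(p,np.array(L)),True).round(1))
```

```text
[0, -0.16, np.float64(0.20396853694910672)] [[322.  144.5]]
[0.043, -0.16, np.float64(0.20396853694910672)] [[256.4 144.3]]
[0, -0.203, np.float64(0.20396853694910672)] [[323.1  79.7]]
[0.065, -0.22, 0.012] [[265.2  94.1]]
[-0.065, -0.22, 0.012] [[377.   96.1]]
[0, -0.13, np.float64(0.1689685369491067)] [[320.8 184.3]]
```

{"op": "arm_command", "data": {
  "commands": [30,-2,0,0.3,0,30,-2,0,0.3,0,25,-1,0,0.3,0,0,0,0,0,0]
}}

```text
clock: 2.82
tool_pos: [0.4751, -0.0647, 0.2022]
orientation: [82.3, 89.8, -84.2]
force: [0.5, -0.3, 0.2]
opening: 0.0006
```

Prediction and image agree within about 2 px. Next I approach the bar.

{"op": "arm_command", "data": {
  "commands": [15,5,0,0,0,6,0,0,0,0,3,0,0,0,0,3,0,0,0,0,3,0,0,0,0]
}}

```text
clock: 3.45
tool_pos: [0.4784, -0.0685, 0.1733]
orientation: [131.0, 89.6, -35.3]
force: [-0.0, -0.2, 0.3]
opening: 0.0008
```

{"op": "arm_command", "data": {
  "commands": [3,0,0,0,0,3,0,0,0,0,3,0,0,0,0,3,0,0,0,0,3,0,0,0,0]
}}

```text
clock: 4.08
tool_pos: [0.4785, -0.0685, 0.1585]
orientation: [136.6, 89.6, -29.6]
force: [-2.3, 0.2, 5.4]
opening: 0.0004
```

{"op": "arm_command", "data": {
  "commands": [3,0,0,0,0,3,0,0,0,0,3,0,0,0,0,3,0,0,0,0,3,0,0,0,0]
}}

```text
clock: 4.7
tool_pos: [0.4785, -0.0685, 0.1424]
orientation: [136.2, 89.6, -30.1]
force: [-2.5, 1.8, 5.5]
opening: 0.0002
```

Run:
```python
from mv import *
s=snap('side','side1'); b=s['frame'][110:310,300:440]
cv2.imwrite('pics/c3.png',cv2.resize(b,None,fx=2.9,fy=2.9,interpolation=cv2.INTER_CUBIC))
a=snap('scene','scene1')['frame'][160:340,150:350]
cv2.imwrite('pics/c4.png',cv2.resize(a,None,fx=3,fy=3,interpolation=cv2.INTER_CUBIC))
x=cv2.imread('pics/c3.png');y=cv2.imread('pics/c4.png')
y=cv2.resize(y,(int(y.shape[1]*580/y.shape[0]*.6),348)); x=cv2.resize(x,(244,348))
cv2.imwrite('pics/c5.png',cv2.imread('pics/c4.png'))
o,t,R=pose();print(t,jaw(R),o['force'])
```

```text
[ 0.47853065 -0.0685297   0.14209449] -166.29672546144818 [-0.19635207 -0.00756243  0.51501135]
```

View pics/c4.png

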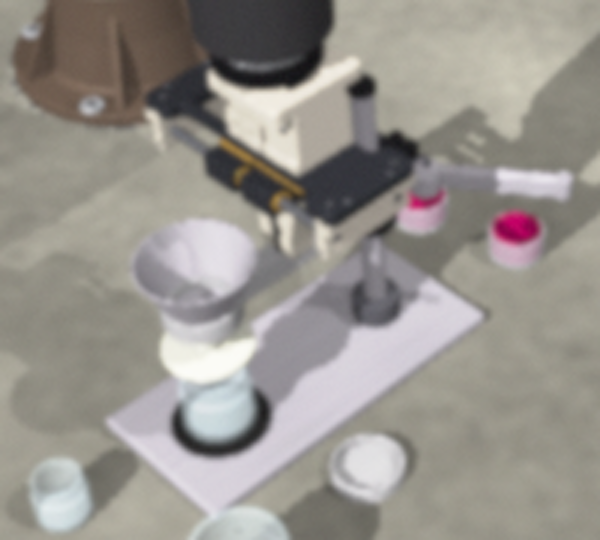

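The stop disc is at (208,350), still above the jar rim (218,385 centre), and the jar stands on its mat. The carriage slides at about 5.5 N, so I go on in smaller steps.

{"op": "arm_command", "data": {
  "commands": [2,0,0,0,0,2,0,0,0,0,2,0,0,0,0,1.5,0,0,0,0,1,0,0,0,0]
}}

```text
clock: 5.42
tool_pos: [0.4787, -0.0686, 0.1332]
orientation: [135.5, 89.6, -30.8]
force: [-1.7, 1.0, 4.0]
opening: 0.0007
```

{"op": "arm_command", "data": {
  "commands": [1,0,0,0,0,1,0,0,0,0,1,0,0,0,0,1,0,0,0,0]
}}

```text
clock: 5.92
tool_pos: [0.4787, -0.0686, 0.1289]
orientation: [136.1, 89.6, -30.2]
force: [-1.3, 0.9, 3.1]
opening: 0.0003
```

{"op": "arm_command", "data": {
  "commands": [0.8,0,0,0,0,0.8,0,0,0,0]
}}

```text
clock: 6.18
tool_pos: [0.4787, -0.0686, 0.1272]
orientation: [135.9, 89.6, -30.4]
force: [-1.9, 0.5, 4.1]
opening: 0.0004
```

{"op": "arm_command", "data": {
  "commands": [0.8,0,0,0,0,0.8,0,0,0,0]
}}

```text
clock: 6.42
tool_pos: [0.4787, -0.0686, 0.1255]
orientation: [135.8, 89.6, -30.5]
force: [-1.4, 2.3, 4.2]
opening: 0.0003
```

{"op": "arm_command", "data": {
  "commands": [0.6,0,0,0,0,0.6,0,0,0,0]
}}

```text
clock: 6.68
tool_pos: [0.4787, -0.0686, 0.1242]
orientation: [136.0, 89.6, -30.3]
force: [-1.3, 1.4, 3.5]
opening: 0.0006
```

Run:
```python
from mv import *
a=snap('scene','scene2')['frame'][250:320,180:270]
b=snap('side','side2')['frame'][150:230,370:460]
r=lambda i:cv2.resize(i,(450,int(450*i.shape[0]/i.shape[1])),interpolation=cv2.INTER_CUBIC)[:350]
cv2.imwrite('pics/c6.png',cv2.resize(np.hstack([r(a),r(b)]),(800,311)))
s=load('scene2')
for z in (.069,):
  q=np.array([W(p,np.array([.028*np.cos(t),-.16+.028*np.sin(t),z])) for t in np.arange(0,6.3,.5)])
  print(((proj(s,q)-[180,250])*800/900*5).round().tolist())
```

```text
[[221.0, 172.0], [237.0, 153.0], [241.0, 133.0], [231.0, 115.0], [209.0, 104.0], [182.0, 102.0], [155.0, 111.0], [135.0, 127.0], [127.0, 147.0], [132.0, 167.0], [151.0, 181.0], [178.0, 185.0], [207.0, 179.0]]
```

View pics/c6.png

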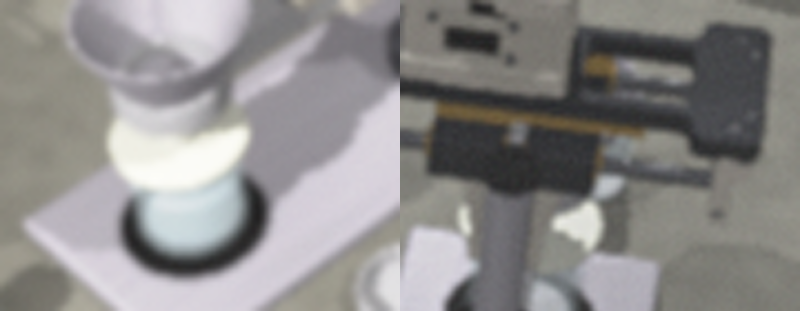

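The disc's lower edge is at crop (180,190). At rim height it would be at about 194, so only about 1–2 mm is left. I continue very finely.

{"op": "arm_command", "data": {
  "commands": [0.5,0,0,0,0]
}}

```text
clock: 6.9
tool_pos: [0.4786, -0.0686, 0.1236]
orientation: [135.2, 89.6, -31.1]
force: [-1.6, 1.5, 3.2]
opening: 0.0003
```

{"op": "arm_command", "data": {
  "commands": [0.5,0,0,0,0]
}}

```text
clock: 7.02
tool_pos: [0.4787, -0.0686, 0.123]
orientation: [135.7, 89.6, -30.6]
force: [-2.5, 0.4, 3.9]
opening: 0.0005
```

{"op": "arm_command", "data": {
  "commands": [0.5,0,0,0,0]
}}

```text
clock: 7.15
tool_pos: [0.4787, -0.0686, 0.1226]
orientation: [135.8, 89.6, -30.5]
force: [-2.4, 0.7, 4.0]
opening: 0.0007
```

{"op": "arm_command", "data": {
  "commands": [0.5,0,0,0,0]
}}

```text
clock: 7.28
tool_pos: [0.4787, -0.0686, 0.122]
orientation: [136.0, 89.6, -30.3]
force: [-1.7, 0.3, 3.9]
opening: 0.0006
```

{"op": "arm_command", "data": {
  "commands": [0.5,0,0,0,0]
}}

```text
clock: 7.4
tool_pos: [0.4787, -0.0686, 0.1215]
orientation: [136.1, 89.6, -30.2]
force: [-2.5, 1.3, 3.3]
opening: 0.0002
```

{"op": "arm_command", "data": {
  "commands": [0.5,0,0,0,0]
}}

```text
clock: 7.52
tool_pos: [0.4786, -0.0686, 0.1209]
orientation: [135.7, 89.6, -30.6]
force: [-2.1, 2.1, 3.5]
opening: 0.0002
```

{"op": "arm_command", "data": {
  "commands": [0.5,0,0,0,0]
}}

```text
clock: 7.65
tool_pos: [0.4787, -0.0686, 0.1204]
orientation: [135.9, 89.6, -30.4]
force: [-2.1, 1.9, 5.5]
opening: 0.0008
```

{"op": "arm_command", "data": {
  "commands": [0.5,0,0,0,0]
}}

```text
clock: 7.78
tool_pos: [0.4787, -0.0686, 0.1202]
orientation: [135.1, 89.6, -31.2]
force: [-4.8, 2.2, 9.8]
opening: 0.0009
```

Force rose sharply (4 → 5.5 → 9.8 N) within 0.3 mm at z = 0.1202, so the disc is on the rim. The arm centre line is then at about 0.109. I lift off and prepare the lever push.

{"op": "arm_command", "data": {
  "commands": [-3,0,0,0,0,-20,0,0,0,0,-50,0,0,0,0,-40,0,0,0,0,-10,0,0,0,0]
}}

```text
clock: 8.4
tool_pos: [0.4777, -0.0687, 0.2451]
orientation: [108.2, 89.7, -58.1]
force: [-0.3, 0.3, -0.8]
opening: 0.0006
```

Run:
```python
from mv import *
np.save('h.npy',.1092); h=.1092
def lp(ang,r,off,z=None): # lever point at angle, world
    phi=np.pi/2-(-0)  # unused
    th=-np.pi/2+2.25-ang
    L=np.array([.034+r*np.cos(th)-off*np.sin(th),.030+r*np.sin(th)+off*np.cos(th),h+.022 if z is None else z]); return W(p,L), np.degrees(th+p[2])
q,ya=lp(0,.095,.04,.25); print(q,ya)
o,t,R=pose(); print(t,jaw(R),o['joint_pos'].round(1))
plan([(q,ya-90)],step=45)
s=snap('scene','scene3')
```

```text
[0.50816447 0.14813318 0.25      ] 52.01289624112482
[ 0.47766433 -0.06866255  0.245055  ] -166.316707630319 [ 15.5   1.2 -21.4   0.3 -67.3  -1.9]
-0.4, -15.6, -6.2, -9.9, 0
-0.4, -14.3, -8.8, -9.9, 0
-0.4, -12.6, -11.1, -9.9, 0
-0.4, -10.5, -13.1, -9.9, 0
-0.4, -8.1, -14.8, -9.9, 0
-0.4, -5.5, -15.9, -9.9, 0
-0.4, -2.7, -16.6, -9.9, 0
-0.4, 0.2, -16.8, -9.9, 0
-0.4, 3.1, -16.5, -9.9, 0
-0.4, 5.9, -15.8, -9.9, 0
-0.4, 8.5, -14.5, -9.9, 0
-0.4, 10.9, -12.8, -9.9, 0
-0.4, 12.9, -10.8, -9.9, 0
# [0.5082 0.1481 0.25  ] -38.0
```

{"op": "arm_command", "data": {
  "commands": [-6,-16,-6,-10,0,-5,-14,-9,-10,0,-2,-13,-11,-10,0,0,-11,-13,-10,0,0,-8,-15,-10,0]
}}

```text
clock: 9.07
tool_pos: [0.4854, 0.0166, 0.2516]
orientation: [-16.7, 89.6, -131.7]
force: [-0.7, -0.5, -0.1]
opening: 0.0004
```

{"op": "arm_command", "data": {
  "commands": [0,-6,-16,-10,0,0,-3,-17,-10,0,0,0,-17,-10,0,0,3,-17,-10,0,0,6,-16,-10,0]
}}

```text
clock: 9.7
tool_pos: [0.4892, 0.104, 0.2428]
orientation: [-84.4, 88.9, -147.8]
force: [0.8, 0.1, -0.4]
opening: 0.0005
```

{"op": "arm_command", "data": {
  "commands": [0,9,-15,-10,0,0,11,-13,-10,0,0,13,-11,-10,0,0,0,0,0,0]
}}

```text
clock: 10.2
tool_pos: [0.4901, 0.1568, 0.2354]
orientation: [-116.4, 88.4, -148.7]
force: [-0.4, -0.2, -0.1]
opening: 0.0002
```

```bash
cat > lev.py <<'E'
from mv import *
h=p[3]
def lp(ang,r,off,z=None):
    th=-np.pi/2+2.25-ang
    L=np.array([.034+r*np.cos(th)-off*np.sin(th),.030+r*np.sin(th)+off*np.cos(th),h+.021 if z is None else z]); return W(p,L), np.degrees(th+p[2])
E
python3 - <<'E'
from lev import *
q,ya=lp(0,.095,.04)
o,t,R=pose(); print(t,jaw(R),o['joint_pos'].round(1))
plan([(q,ya-90)],step=45)
s=snap('wrist','wrist2')
for ang in(0,.1):
  for r in (.0,.093,.108): print(ang,r,proj(s,lp(ang,r,0,h+.037)[0],True))
E
```

```text
[0.49006575 0.15677922 0.23540534] -32.291473148216014 [ 39.4   6.  -17.3  -0.2 -68.3 108.4]
35.0, 1.7, 7.1, 1.9, 0
35.0, 1.9, 7.0, 1.9, 0
35.0, 2.1, 6.9, 1.9, 0
# [0.5082 0.1481 0.1302] -38.0
0 0.0 [[383.25997033 358.83236628]]
0 0.093 [[404.84369474 248.79180121]]
0 0.108 [[408.27928726 228.34239141]]
0.1 0.0 [[383.25997033 358.83236628]]
0.1 0.093 [[417.19245236 250.65943432]]
0.1 0.108 [[422.7808089  230.70601714]]
```

View pics/wrist2.png

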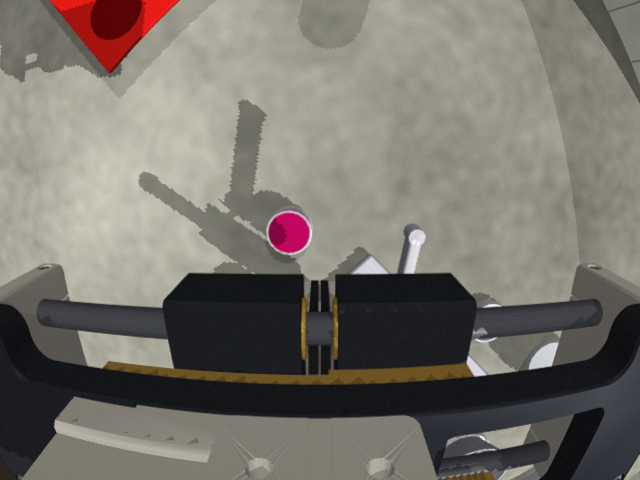

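The wrist view shows the lever end at (413,232), as predicted for an almost fully open lever, and pot1 at (289,232). The fingers are on the correct side of the blade. I descend, then sweep.

{"op": "arm_command", "data": {
  "commands": [35,2,7,2,0,35,2,7,2,0,33,2,5,2,0,0,0,0,0,0]
}}

```text
clock: 10.75
tool_pos: [0.5061, 0.1461, 0.1282]
orientation: [-109.3, 88.3, -148.7]
force: [-0.1, -0.4, 0.7]
opening: 0.0004
```

Run:
```python
from lev import *
o,t,R=pose(); print(t,jaw(R),o['joint_pos'].round(1),o['force'])
wp=[]
plan([(lp(0,.095,.012)[0],lp(0,0,0)[1]-90)],step=8)
```

```text
[0.50611335 0.14609891 0.12816524] -39.44467227122029 [ 37.3  12.7 -24.3  -0.2 -54.7 103.4] [-0.09052975 -0.36887426  0.69400665]
-0.6, 0.9, 7.1, -0.4, 0
-0.6, 0.8, 7.1, -0.4, 0
-0.6, 0.8, 7.1, -0.4, 0
-0.6, 0.7, 7.1, -0.4, 0
# [0.5302 0.1309 0.1302] -38.0
```

{"op": "arm_command", "data": {
  "commands": [-1,1,7,0,0,-1,1,7,0,0,0,1,7,0,0]
}}

```text
clock: 11.12
tool_pos: [0.5268, 0.1349, 0.1335]
orientation: [-108.0, 88.6, -147.4]
force: [-0.3, -0.7, -0.1]
opening: -0.0
```

{"op": "arm_command", "data": {
  "commands": [0,0,5,0,0,0,0,5,0,0]
}}

```text
clock: 11.38
tool_pos: [0.5351, 0.1282, 0.1341]
orientation: [-109.5, 88.6, -149.0]
force: [-1.5, 0.3, -1.0]
opening: 0.0006
```

```bash
cat >> lev.py <<'E'
def where(r=None):
    o,t,R=pose(); c,s=np.cos(p[2]),np.sin(p[2]); d=t[:2]-p[:2]; l=np.array([c*d[0]+s*d[1],-s*d[0]+c*d[1]])-[.034,.030]
    a=2.25-np.pi/2-np.arctan2(l[1],l[0]); print('t',t.round(4),'jaw',round(jaw(R),1),'r',np.hypot(*l).round(4),'ang(tcp)',a.round(3),'F',o['force'].round(1),'q',o['joint_pos'].round(0)[[0,5]],'clk',o['clock'],'R z',R[2].round(3))
    return t,R,a
E
python3 - <<'E'
from lev import *
where()
E
```

```text
t [0.5351 0.1282 0.1341] jaw -39.5 r 0.0961 ang(tcp) -0.068 F [-1.5  0.3 -1. ] q [ 34. 107.] clk 11.375 R z [-1.    -0.022 -0.008]
```

```bash
cat >> lev.py <<'E'
def sweep(a1,n=5,r=.096,off=0,z=.132):
    t,R,a=where()
    for x in np.linspace(a,a1,n+1)[1:]:
        q,ya=lp(x,r,off,z)
        t,R=plan([(q,ya-90)],step=62,t=t,R=R)
E
python3 - <<'E'
from lev import *
sweep(.5)
E
```

```text
t [0.5351 0.1282 0.1341] jaw -39.5 r 0.0961 ang(tcp) -0.068 F [-1.5  0.3 -1. ] q [ 34. 107.] clk 11.375 R z [-1.    -0.022 -0.008]
2.0, 0.3, 10.9, 1.1, 0
# [0.5437 0.1215 0.132 ] -40.6
-0.1, -0.6, 10.9, 6.5, 0
# [0.5516 0.114  0.132 ] -47.1
-0.0, -0.6, 10.9, 6.5, 0
# [0.5585 0.1056 0.132 ] -53.6
-0.0, -0.6, 10.9, 6.5, 0
# [0.5645 0.0965 0.132 ] -60.1
0.0, -0.6, 10.9, 6.5, 0
# [0.5693 0.0867 0.132 ] -66.6
```

{"op": "arm_command", "data": {
  "commands": [1,0,11,4,0,0.5,-0.5,11,6.5,0,0,-0.5,11,6.5,0,0,-0.5,11,6.5,0,0,-0.5,11,6.5,0]
}}

```text
clock: 12.0
tool_pos: [0.5704, 0.0868, 0.1335]
orientation: [-87.0, 88.9, -157.4]
force: [-1.3, 7.2, -1.0]
opening: 0.0005
```

Run:
```python
from lev import *
sweep(1.0)
```

```text
t [0.5704 0.0868 0.1335] jaw -70.3 r 0.0969 ang(tcp) 0.504 F [-1.3  7.2 -1. ] q [28. 82.] clk 12.0 R z [-1.    -0.019  0.001]
1.5, -0.8, 9.6, 2.2, 0
# [0.5728 0.0775 0.132 ] -72.5
0.0, -0.5, 9.5, 5.7, 0
# [0.5752 0.0682 0.132 ] -78.2
0.0, -0.5, 9.5, 5.7, 0
# [0.5767 0.0588 0.132 ] -83.9
0.1, -0.5, 9.5, 5.7, 0
# [0.5772 0.0493 0.132 ] -89.6
0.1, -0.5, 9.5, 5.7, 0
# [0.5768 0.0398 0.132 ] -95.3
```

{"op": "arm_command", "data": {
  "commands": [1,-1,10,3,0,0,-0.5,10,5.5,0,0,-0.5,10,5.5,0,0,-0.5,10,5.5,0,0,-0.5,10,5.5,0]
}}

```text
clock: 12.62
tool_pos: [0.5785, 0.041, 0.1332]
orientation: [-88.6, 89.2, 175.2]
force: [-2.2, 9.9, -0.8]
opening: 0.0002
```

Run:
```python
from lev import *
sweep(1.5)
```

```text
t [0.5785 0.041  0.1332] jaw -96.2 r 0.0976 ang(tcp) 0.986 F [-2.2  9.9 -0.8] q [23. 61.] clk 12.625 R z [-1.    -0.013  0.   ]
1.3, -1.8, 9.9, 4.2, 0
# [0.5756 0.0313 0.132 ] -100.4
0.0, -0.5, 9.8, 5.9, 0
# [0.5734 0.0218 0.132 ] -106.3
0.0, -0.5, 9.8, 5.9, 0
# [0.5701 0.0124 0.132 ] -112.2
0.0, -0.5, 9.8, 5.9, 0
# [0.5659 0.0035 0.132 ] -118.0
0.1, -0.5, 9.8, 5.9, 0
# [ 0.5609 -0.0049  0.132 ] -123.9
```

{"op": "arm_command", "data": {
  "commands": [1,-2,10,5,0,0,-1,10,6,0,0,-0.5,10,6,0,0,-0.5,10,6,0,0,-0.5,9,6,0]
}}

```text
clock: 13.25
tool_pos: [0.5677, 0.0006, 0.1347]
orientation: [-162.1, 89.4, 71.8]
force: [2.9, 3.4, -0.4]
opening: 0.0005
```

Run:
```python
from lev import *
sweep(1.85)
```

```text
t [0.5677 0.0006 0.1347] jaw -126.0 r 0.099 ang(tcp) 1.415 F [ 2.9  3.4 -0.4] q [19. 35.] clk 13.25 R z [-1.    -0.003 -0.011]
2.6, -2.3, 8.7, -2.0, 0
# [ 0.5608 -0.0051  0.132 ] -124.1
-0.1, -0.4, 8.3, 5.0, 0
# [ 0.5558 -0.0118  0.132 ] -129.0
-0.1, -0.4, 8.3, 5.0, 0
# [ 0.5503 -0.0181  0.132 ] -134.0
-0.1, -0.4, 8.3, 5.0, 0
# [ 0.5442 -0.0238  0.132 ] -139.0
-0.1, -0.4, 8.3, 5.0, 0
# [ 0.5377 -0.029   0.132 ] -144.0
```

{"op": "arm_command", "data": {
  "commands": [2,-2.5,9,0,0,0.5,-1.5,8,5,0,0,-0.5,8,5,0,0,-0.5,8,5,0,0,-0.5,8,5,0]
}}

```text
clock: 13.88
tool_pos: [0.539, -0.0273, 0.1336]
orientation: [-171.1, 89.0, 43.0]
force: [0.3, 1.1, 0.5]
opening: 0.0002
```

Run:
```python
from lev import *
sweep(2.0,4)
s=snap('scene','scene4')['frame'][160:340,150:350]
cv2.imwrite('pics/c7.png',cv2.resize(s,None,fx=3,fy=3,interpolation=cv2.INTER_CUBIC))
```

```text
t [ 0.539  -0.0273  0.1336] jaw -145.9 r 0.0955 ang(tcp) 1.828 F [0.3 1.1 0.5] q [18. 17.] clk 13.875 R z [-1.    -0.003 -0.017]
1.6, 0.7, 4.1, -0.6, 0
# [ 0.536  -0.0302  0.132 ] -145.2
-0.1, -0.1, 4.1, 2.5, 0
# [ 0.5326 -0.0325  0.132 ] -147.7
-0.1, -0.1, 4.1, 2.5, 0
# [ 0.529  -0.0346  0.132 ] -150.1
-0.1, -0.1, 4.1, 2.5, 0
# [ 0.5254 -0.0366  0.132 ] -152.6
```

View pics/c7.png

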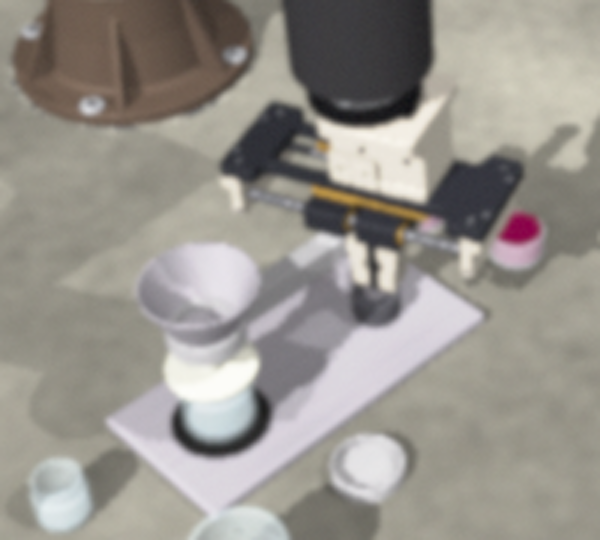

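The disc sits on the jar at (212,372) and the jar is upright on its mat; the fingers are at (372,265) behind the lever. The lever is at about 1.94 by the push point, so I go on in small steps.

{"op": "arm_command", "data": {
  "commands": [1,0.5,4,0,0,0,0,4,2.5,0,0,0,4,2.5,0,0,0,4,2.5,0]
}}

```text
clock: 14.42
tool_pos: [0.5244, -0.0373, 0.1319]
orientation: [-163.6, 89.0, 43.3]
force: [9.4, 3.8, -3.2]
opening: 0.0004
```

Run:
```python
from lev import *
sweep(2.1,4)
```

```text
t [ 0.5244 -0.0373  0.1319] jaw -153.1 r 0.0962 ang(tcp) 2.012 F [ 9.4  3.8 -3.2] q [17. 10.] clk 14.425 R z [-1.    -0.005 -0.016]
-0.1, -0.2, 2.1, 1.5, 0
# [ 0.5225 -0.038   0.132 ] -154.5
-0.0, -0.0, 2.1, 1.3, 0
# [ 0.5206 -0.0389  0.132 ] -155.8
-0.0, -0.0, 2.1, 1.3, 0
# [ 0.5186 -0.0398  0.132 ] -157.1
-0.0, -0.0, 2.1, 1.3, 0
# [ 0.5167 -0.0406  0.132 ] -158.3
```

The force of 10 N here is unexpected: it could be the stop, if the fingers are thicker than assumed. I pause, back off slightly and look.

{"op": "arm_command", "data": {
  "commands": [0,0,-3,0,0,0,0,-3,0,0,0,0,0,0,0]
}}

```text
clock: 14.8
tool_pos: [0.5292, -0.0348, 0.1315]
orientation: [-160.5, 89.2, 46.8]
force: [-0.1, -0.6, 0.3]
opening: 0.0008
```

Run:
```python
from lev import *
where()
w=snap('wrist','wrist3'); d=snap('side','side3')
for a in (1.9,2.0,2.1,2.25):
    print(a,proj(w,lp(a,.108,0,h+.037)[0],True).round(1),proj(d,lp(a,.108,0,h+.037)[0]).round(1))
f=d['frame'][150:280,310:440]
v=np.hstack([w['frame'][200:400,170:470],cv2.resize(f,(200,200),interpolation=cv2.INTER_CUBIC)])
cv2.imwrite('pics/c8.png',cv2.resize(v,None,fx=1.6,fy=1.6,interpolation=cv2.INTER_CUBIC))
```

```text
t [ 0.5292 -0.0348  0.1315] jaw -152.7 r 0.0962 ang(tcp) 1.957 F [-0.1 -0.6  0.3] q [17. 10.] clk 14.8 R z [-1.    -0.005 -0.014]
1.9 [[303.7 288.4]] [[359.8 196.5]]
2.0 [[329.5 287.3]] [[365.3 196.2]]
2.1 [[355.2 288.4]] [[370.9 196.2]]
2.25 [[392.2 294.1]] [[379.2 197. ]]
```

View pics/c8.png

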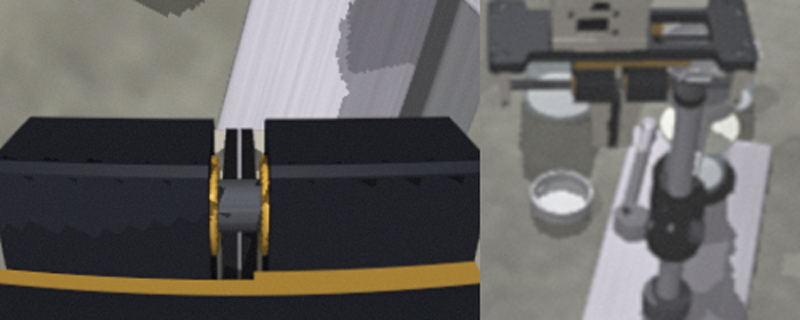

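In the side view the lever end is at about (379,200) in full-picture pixels, which matches the prediction for 2.25 (379,197). So the lever is home and the 10 N was the stop touched lightly. I withdraw and verify.

{"op": "arm_command", "data": {
  "commands": [0,0,-20,0,0,0,0,-25,0,0,-40,0,-20,0,0,-55,0,-10,0,0,-55,0,-10,0,0]
}}

```text
clock: 15.52
tool_pos: [0.6056, 0.0044, 0.2813]
orientation: [-116.1, 89.5, 91.2]
force: [1.0, 0.3, -0.2]
opening: 0.0006
```

{"op": "arm_command", "data": {
  "commands": [0,0,-60,0,0,0,0,-60,0,0,0,0,-40,0,0,0,0,0,0,0]
}}

```text
clock: 16.02
tool_pos: [0.7568, 0.082, 0.2888]
orientation: [-165.6, 89.2, 41.8]
force: [-0.8, -0.2, -0.4]
opening: 0.0006
```

Run:
```python
from lev import *
where()
w=snap('scene','scene5'); d=snap('side','side5')
for a in (2.0,2.15,2.25):
    print(a,((proj(w,lp(a,.108,0,h+.037)[0])-[150,175])*2.2).round(1),((proj(d,lp(a,.108,0,h+.037)[0])-[300,130])*2.2+[440,0]).round(1))
for L in ([0,-.16,h+.046],):print(((proj(w,W(p,np.array(L)))-[150,175])*2.2).round(),((proj(d,W(p,np.array(L)))-[300,130])*2.2+[440,0]).round())
g=np.hstack([w['frame'][175:385,150:350],d['frame'][130:340,300:460]])
cv2.imwrite('pics/c9.png',cv2.resize(g,None,fx=2.2,fy=2.2,interpolation=cv2.INTER_CUBIC))
```

```text
t [0.7568 0.082  0.2888] jaw -152.6 r 0.2776 ang(tcp) 0.787 F [-0.8 -0.2 -0.4] q [21.  7.] clk 16.025 R z [-1.    -0.004 -0.014]
2.0 [[257.2 165.6]] [[583.7 145.6]]
2.15 [[243.8 159.3]] [[602.1 146.1]]
2.25 [[236.  154.4]] [[614.3 147.5]]
[[146. 173.]] [[666.  88.]]
```

View pics/c9.png

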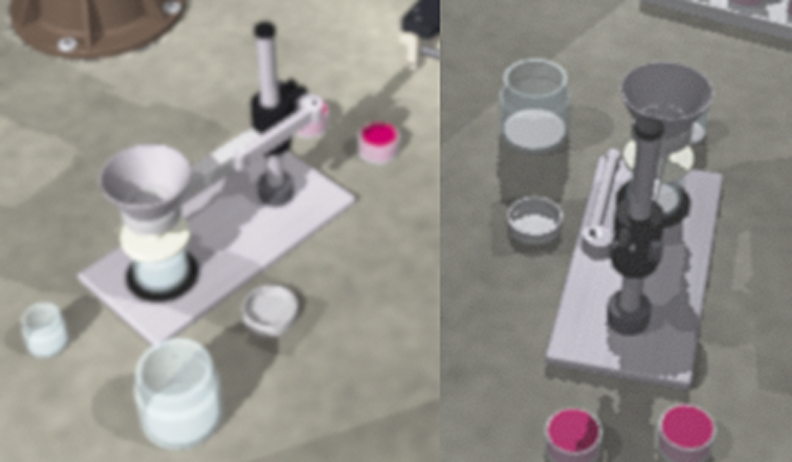

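Both views show the lever parallel beside the arm, its end at about (237,157) and (610,152) against predictions for home of (236,154) and (614,147). The funnel is where predicted, the disc rests on the upright jar, and the bystanders look unmoved. Handing in.

```bash
python3 -c "
from plant import *
print(close_job())"
```

```text
the job is handed in; nothing more can be done
None
```

The funnel arm is down with its stop disc on the jar's rim, the clamp lever is shut alongside the arm, and the job is handed in at about 16 s on the clock.

- **Lowering:** I pushed down on the bar with closed fingers. Over the last millimetres I moved in 0.5 mm steps. The push rose from about 4 N to 9.8 N within 0.3 mm when the disc met the rim, and I stopped there and lifted off.
- **Lever:** I swept it shut with about 7–10 N; the brief gives about 6 N. On the last step the force was again about 10 N, so the fingers pressed it lightly against the stop, because they were thicker than I had assumed. I backed off at once.
- **Last check:** with the gripper clear, both cameras show the lever parallel to the arm. Its end is within about 3 px of the fully home position. The funnel is at the expected height and the jar is upright on its mat. The pots and lid look unmoved; the paper cups were outside those last crops and were not checked.
- **Not measured:** I confirmed the lever's final angle only from the pictures. I did not test the lock by pushing on the arm.

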